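Seat the mould and set the vibrating table to fast

TASK

Push the loose plaster mould, without lifting or tipping it, along the vibrating table until its long side lies flush against the fence. Then push the lever on the control box forward (away from the robot), past its first notch (slow), all the way to its second stop (fast), and leave it there. Leave everything else where it stands.

Things in the scene. Friction and masses are not known exactly. Their poses are not given: they have to be found in the camera images.
- vibrator: Bench vibrating table, bolted down: a grey base carrying a flat square steel platform, 260 (x) x 240 (y) mm, its top 100 mm above the bench. Origin on the bench under the middle of the platform. A straight steel fence, 240 mm long along x, 12 mm thick and 40 mm high above the platform, stands along its +y edge; the fence's inner face is at y = +100 mm. The other three edges are open.
- mould_center (a point): Centre of the loose plaster mould, a plain off-white block 120 (x) x 64 (y) x 56 (z) mm of about 0.7 kg with two dark bands round it, which starts lying on the platform 15 to 80 mm short of the fence and up to 0.25 rad askew. Axes are the mould's own: x along its length, z up. The centre is 28 mm above the platform (128 mm above the bench). Flush, its centre lies at y = +68 mm in the vibrating table's frame, with the x axes parallel. It slides under a push of about 4 to 11 N.
- mould: The same plaster mould; origin at the centre of its underside, axes as for its centre.
- gate_center (a point): Middle of the lever's slot on top of the control box, a bolted-down grey steel box 200 (x) x 130 (y) x 110 (z) mm; this point is on its top face, 110 mm above the bench. Axes are the box's: +x is forward, along the slot, away from the end with the vent slots and towards fast. Dark cross notches mark off (x = -30 mm), slow (0) and fast (+30 mm). The top is 3 mm higher at the steel gate plate, 130 x 62 mm round the slot.
- paddle (a point): Centre of the lever's black paddle, 12 (x) x 34 (y) x 40 (z) mm, an upright plate on a short 10 mm stem; its flat faces look along +x and -x of the box. Centre 34 mm above the box's top (144 mm above the bench), underside 14 mm and top edge 54 mm above the box's top. It travels with the lever.
- selector (a joint): Travel of the lever along the box's +x, in m: 0 off (where it starts, to within 3 mm), 0.030 first notch (slow), 0.060 second notch (fast), which is also the hard stop. Sprung notches: within 3 mm of a notch it slides freely (about 2 N); on leaving a notch it resists with 5 to 9 N, falling to 2 N at the crests (0.015 and 0.045), beyond which it snaps by itself into the next notch. Let go short of a crest, it springs back.
- waxtin: Bystander: small aluminium can, 40 mm across, 50 mm high, loose on the control box's top near its far -y corner. Origin at the centre of its underside.
- tube: Bystander: cardboard tube standing on the bench, 72 mm across, 90 mm high. Origin at the centre of its underside.
- tub: Bystander: open white plastic tub, 130 x 110 x 75 mm high, on the bench. Origin at the centre of its underside.
- spatula: Bystander: spatula lying on the bench, about 250 mm long, handle towards its own -x.
Things that resemble listed ones, but are neither listed nor needed, are in the scene too. Leave any blue look-alike of the part that bears gate_center alone. Leave any turquoise look-alike of the mould alone.

How it is judged:
On the way, in this order (a step that is already met when the one before it is completed fails the run):
1. the mould lies flush against the fence (y of mould_center in the frame of vibrator above 0.0625 m and x of mould_center in the frame of vibrator between -0.06 and 0.06 m and z of mould_center in the frame of vibrator below 0.135 m and angle between the x axis of mould and the x axis of vibrator, either way round below 0.07 rad and value of joint selector below 0.012 m), for 0.2 s.
2. the lever is at its second stop (value of joint selector above 0.055 m), for 0.2 s.
At the end, for the whole second after the job is handed in: The lever is at its second stop (travel over 55 of 60 mm) and at rest; the mould lies at rest and flat on the platform, its long side within 5.5 mm of the fence (measured at its centre), parallel to it within 0.07 rad, and nowhere beyond the fence's ends (within 60 mm of its middle) (y of mould_center in the frame of vibrator above 0.0625 m and x of mould_center in the frame of vibrator between -0.06 and 0.06 m and z of mould_center in the frame of vibrator below 0.135 m and angle between the x axis of mould and the x axis of vibrator, either way round below 0.07 rad and angle between mould's own z axis and vertical below 0.05 rad and linear speed of mould below 0.02 m/s and value of joint selector above 0.055 m and velocity of joint selector below 0.02 m/s); the robot touches nothing.
It fails at once if the mould is lifted or tipped (z of mould_center in the frame of vibrator above 0.14 m or angle between mould's own z axis and vertical above 0.2 rad).
It fails at once if the lever is moved off its first position before the mould has been seated (value of joint selector above 0.015 m and y of mould_center in the frame of vibrator below 0.055 m).
It fails at once if a bystander is moved by more than 20 mm (distance of any of waxtin, tube, tub, spatula from where it was at the start of the episode above 0.02 m).
It also fails if it takes over 48 s, if anything falls off the work surface, if the arm or the gripper's body presses on something with over 40 N, if the wrist force passes 120 N, or if a joint passes its speed limit or range.

ROBOT

A 7-joint arm with a two-finger parallel gripper is mounted at the origin on the work surface. World frame = base frame: x ahead of the robot, y to its left, z up, the work surface at z = 0. Lengths are in m, angles in rad, forces in N, time in s.
With the tool pointing down it reaches from about 0.425 to 0.925 m from the base axis. Payload 6.8 kg.
Tool frame: the origin (TCP) lies between the finger pads; the fingertips stand 14 mm ahead of it and the grasp point (between the pads) lies 5 mm behind it; z points along the fingers, y is the line along which they close (so a half turn about z gives the same grasp; the last joint's range is limited). The gripper opens to 85 mm and grips with 20 to 120 N. Pads are 22 mm wide; open, the fingers measure 114 mm over their backs; the gripper's body (76 mm by 85 mm) begins 54 mm behind the grasp point. The pads swing forward as they close: fully open they stand 13 mm farther back than shut.
Start: joints at [-1.277, 0.477, 0.022, 1.555, -0.011, 1.109, -0.083], TCP at [0.264, 0.621, 0.245] pointing down, gripper open.
Joint ranges: [-2.96, 2.96], [-0.34, 2.1], [-1.41, 1.46], [0.24, 2.44], [-1.37, 4.51], [0.17, 1.92], [-2.96, 2.96]. Speed limits (rad/s): [2.39, 2.39, 3.14, 3.14, 3.14, 3.14, 3.14].

INTERFACE

Orientations are given as a rotation vector (axis times angle).
In Python, from bench import r, eyes, ticket gives the robot as it stands. The module is installed in compiled form; this text tells all that it offers.
- The arm moves only by the tool arm_command, never from a script. Its argument "plan" is text: rows parted by semicolons, each of 4 numbers parted by spaces: the shift along the tool's x, y, z in m, then the turn about the tool's z in degrees. In form: tx ty tz yaw; .... A call has 1 to 20 rows; each row shifts and turns the commanded pose from where the row before left it, along the tool's axes as they then stand; what a row does not reach is not made up. A row lasts 1/8 s, in which the tool goes at most 62.5 mm and 10.7 degrees, less where a joint would pass 70% of its speed; a pose out of reach is approached as far as the arm can. A call is refused whole if a number of a shift passes 0.0625 or a number of a turn 10.7, either way. A call with a gripper value outside its range is refused whole. "hand" is the closure, from -1 (fully open) to 1 (shut), set as the call begins (left out, the last holds). The fingers move at their own pace and stop on an object; "grip_force" is the grip in N (left out, the last holds). Time passes only in rows, so rows that do not move let the fingers close. It gives the time, the measured TCP pose, the force, the opening and the grip force at its end, in the units of the state.
- r.get_obs(): the state, without advancing time (a new reading comes with each control period).
- eyes.grab_frame(name): name is "scene" or "top" or "wrist"; returns (picture, depth): 480x640x3 uint8, red, green, blue; 480x640 float32, m along the optical axis (not along the pixel's ray), 0 where there is no reading.
- eyes.calibration(name): a dict with "fov_y" (degrees; the focal length in pixels is half the picture's height over the tangent of half this angle, whatever the lens; pixels are square), "cx", "cy" (the principal point, pixels), "k1" (the pictures are not rectified: a ray, as slopes to the right and down, at radius r is drawn at 1 + k1 r^2 times it, then the intrinsics apply), "origin" and "attitude" of the camera in the world; the wrist camera has in their place "tool_from_camera" (4x4, takes a point from camera to tool coordinates, whose origin is the TCP and whose axes are the flange's). Camera axes: x right, y up, looking along -z (the intrinsics and any distortion apply to the point x, -y, -z); pixel columns grow to the right and rows downward; lengths in m; the calibration is good to about 2 mm. A picture is of the moment at which its call begins: read the wrist's pose just before it. calibration takes no time and is no camera call.
- ticket.hand_in(): hands the job in; it is judged then, once.
The state is a dict: "clock": time; "joints": joint angles; "qvel": joint speeds; "tau": joint torques, N m; "tcp_pos": TCP position; "orientation": TCP orientation; "contact_force": force on the tool from outside, world axes, zero at the start; "moment": the same for the moment, N m; "grip_width": finger opening in m; "gripper_force": force on a finger pad.
Only numpy, scipy, OpenCV 4.12 (cv2) and the standard library are available. Lean on these libraries where they do the work, as an engineer would, in place of code of your own. Each camera call takes 0.05 s, during which the arm holds its last target. There are 200 camera calls.

## Working session

There is one attempt and no reset: what is moved stays moved. The work goes in short steps, Python scripts to look and compute and a tool call to move; the robot and the scene stay as the last step left them, time stands still between calls to the robot, and variables do not carry over. Pictures are saved under pics/ and viewed, at most 10 in all, crops included, and the job is handed in when it is done.

Besides the shell and the picture viewer there is one more tool, called after "Request:" by a JSON object that holds its "api" and its "payload". arm_command: Moves the arm, as the interface text tells. Its arguments: {"type":"object","properties":{"plan":{"type":"string"},"hand":{"type":"number"},"grip_force":{"type":"number"}},"required":["plan"]}

```bash
mkdir -p pics; cat > h.py <<'E'
import numpy as np, cv2
from bench import r, eyes, ticket
from scipy.spatial.transform import Rotation as R
def cam(n,o=None):
    c=eyes.calibration(n); f=240/np.tan(np.radians(c['fov_y'])/2)
    if n=='wrist':
        T=np.array(c['tool_from_camera']); o=o or r.get_obs()
        W=np.eye(4); W[:3,:3]=R.from_rotvec(o['orientation']).as_matrix(); W[:3,3]=o['tcp_pos']; T=W@T
    else:
        T=np.eye(4); a=np.array(c['attitude']); T[:3,:3]=a if a.shape==(3,3) else R.from_rotvec(a).as_matrix(); T[:3,3]=c['origin']
    return c,f,T
def rays(C,px):
    c,f,T=C; px=np.asarray(px,float).reshape(-1,2)
    K=np.array([[f,0,c['cx']],[0,f,c['cy']],[0,0,1]])
    u=cv2.undistortPoints(px.reshape(-1,1,2),K,np.array([c['k1'],0,0,0.])).reshape(-1,2)
    return np.c_[u[:,0],-u[:,1],-np.ones(len(u))]@T[:3,:3].T
def onplane(C,px,z):
    d=rays(C,px); o=C[2][:3,3]; return o+d*((z-o[2])/d[:,2])[:,None]
def cloud(C,D):
    v,u=np.mgrid[:480,:640]; d=rays(C,np.c_[u.ravel(),v.ravel()])
    return (C[2][:3,3]+d*D.ravel()[:,None]).reshape(480,640,3)
E
python3 - <<'E'
from h import *
o=r.get_obs(); print({k:np.round(v,3) for k,v in o.items()})
for n in ['scene','top']:
    print(eyes.calibration(n)); p,d=eyes.grab_frame(n); np.savez(n,p=p,d=d); cv2.imwrite(f'pics/{n}.png',p[:,:,::-1])
E
```

```text
{'clock': np.float64(0.0), 'joints': array([-1.277,  0.478,  0.022,  1.556, -0.011,  1.109, -0.083]), 'qvel': array([-0.   , -0.002,  0.003, -0.   , -0.   , -0.001, -0.   ]), 'tau': array([-0.0000e+00, -5.9645e+01,  1.6080e+00, -2.8118e+01,  1.2000e-02,
        1.0000e-02,  0.0000e+00]), 'tcp_pos': array([0.264, 0.621, 0.244]), 'orientation': array([-6.270e-01, -3.078e+00,  3.000e-03]), 'contact_force': array([-0.291, -0.893, -0.088]), 'moment': array([ 0.002,  0.009, -0.001]), 'gripper_force': np.float64(0.0), 'grip_width': np.float64(0.086)}
{'fov_y': 53.60065321167015, 'cx': 313.9644690285795, 'cy': 235.53695859104562, 'k1': -0.10563731938720096, 'origin': array([1.25573826, 0.29676928, 1.16138845]), 'attitude': array([0.43693572, 0.64547376, 1.91638277])}
{'fov_y': 56.540156951001926, 'cx': 315.25668348909926, 'cy': 231.33240451988132, 'k1': -0.08415579531588273, 'origin': array([ 0.36098742, -0.00268105,  1.46081681]), 'attitude': array([ 0.10816958, -0.09510417, -1.58310945])}
```

View pics/scene.png

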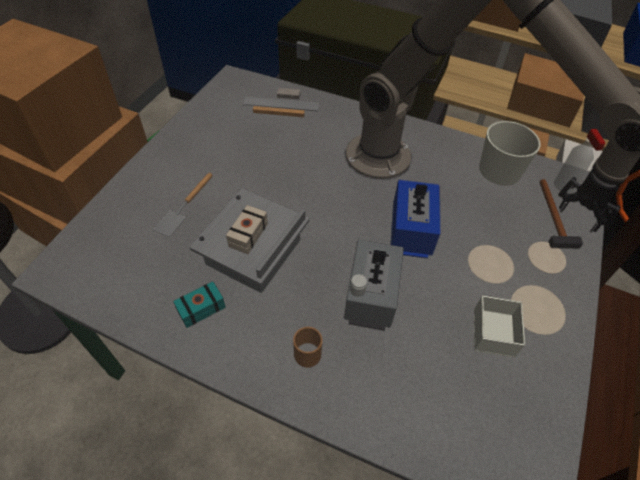

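View pics/top.png

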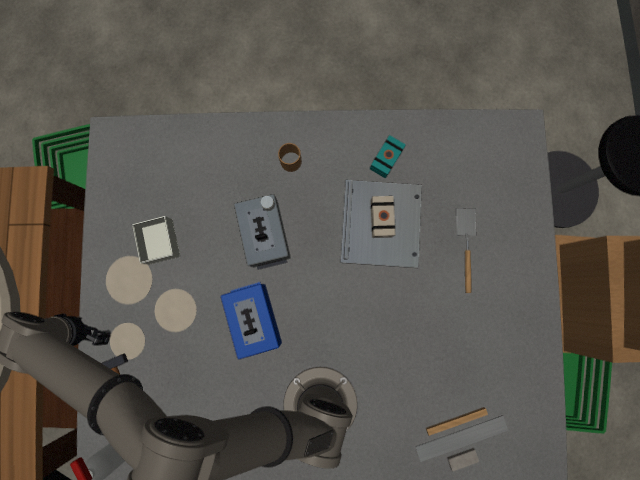

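The top view shows the platform at about (382,224), with its fence on the left edge (column 347, +y). The mould is at (383,216), the grey box at (262,230) with its paddle near (262,238), and the can at (267,202). Next I'll measure them from depth and colour.

```bash
cat > m.py <<'E'
from h import *
def rect(P,m,name):
    n,l,s=cv2.connectedComponents(m.astype(np.uint8))[:2]+(0,)
    k=np.argmax(np.bincount(l[l>0])); q=P[l==k]
    (c,wh,a)=cv2.minAreaRect((q[:,:2]*1000).astype(np.float32)); print(name,len(q),np.round(c,1),np.round(wh,1),round(a,2),'z',np.round(np.median(q[:,2]),4)); return q
for n in ['top','scene']:
    z=np.load(n+'.npz'); p,d=z['p'],z['d']; C=cam(n); P=cloud(C,d); Z=P[...,2]
    hsv=cv2.cvtColor(p,cv2.COLOR_RGB2HSV)
    reg=np.zeros((480,640),bool)
    def win(a,b,c,e): g=reg.copy(); g[c:e,a:b]=1; return g
    if n=='top': wp,wb=win(330,435,170,280),win(225,295,185,275)
    else: wp,wb=win(185,315,180,295),win(335,410,225,335)
    rect(P,wp&(Z>.09)&(Z<.11),'platform'); rect(P,wp&(Z>.132)&(Z<.147)&(hsv[...,1]<40),'fence')
    rect(P,wp&(Z>.148)&(Z<.17),'mould top'); rect(P,wb&(Z>.10)&(Z<.122),'box top')
    rect(P,wb&(Z>.15)&(Z<.175)&(hsv[...,2]<70),'paddle hi'); rect(P,wb&(Z>.15)&(Z<.175)&(hsv[...,2]>110),'can')
    q=P[win(270,310,140,175) if n=='top' else win(285,330,320,370)]; q=q[(q[:,2]>.08)&(q[:,2]<.1)]; print('tube',q.mean(0))
z=np.load('top.npz')['p'][170:290,220:440]; cv2.imwrite('pics/crop.png',cv2.resize(z[:,:,::-1],None,fx=3.6,fy=3.6,interpolation=2))
E
python3 m.py
```

```text
platform 5073 [ 562.  -197.5] [239.8 262.2] 85.09 z 0.0992
fence 322 [570.5 -92. ] [ 12.4 239.5] 85.09 z 0.139
mould top 867 [ 575.6 -196.7] [118.8  65.1] 0.01 z 0.1552
box top 2502 [546.1 175.4] [200.9 130.8] 12.72 z 0.1099
paddle hi 48 [518.9 168.4] [11.3 32.7] 12.99 z 0.1637
can 121 [622.  150.7] [34.8 33.6] 1.15 z 0.1597
tube [0.79069611 0.08708621 0.08792931]
platform 4446 [ 562.  -198.2] [245.3 266.4] 85.43 z 0.1005
fence 386 [572.5 -92.5] [ 16.  241.5] 86.35 z 0.1398
mould top 861 [ 578.8 -195.3] [124.3  67.4] 0.09 z 0.1566
box top 2709 [548.5 174.1] [204.3 131.1] 13.08 z 0.1107
paddle hi 75 [522.9 168.4] [12.8 31.5] 12.85 z 0.1627
can 154 [624.2 149.4] [36.7 35.8] 5.55 z 0.1603
tube [0.794639   0.08812838 0.08818678]
```

View pics/crop.png

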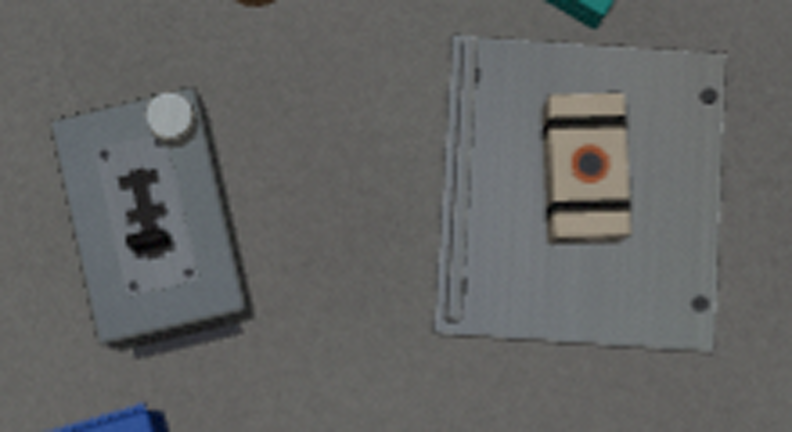

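The sizes and heights all check out. The vibrating table is at (0.562, -0.198) with yaw -4.9°. The mould's centre is at (0.577, -0.196), about 65 mm short of flush. The box is at (0.547, 0.175) with yaw 12.9°. I'll stage the open gripper behind the mould, with the finger line parallel to the fence, so the two fingers push together.

Request:
{"api": "arm_command", "payload": {"plan": "-0.043 -0.0254 -0.002 0;-0.043 -0.0254 -0.002 0;-0.043 -0.0254 -0.002 0;-0.043 -0.0254 -0.002 0;-0.043 -0.0254 -0.002 0;-0.043 -0.0254 -0.002 0;-0.043 -0.0254 -0.002 0;-0.043 -0.0254 -0.002 0;0 0 0 10.3;0 0 0 10.3;0 0 0 10.3;0 0 0 10.3;0 0 0 10.3;0 0 0 10.3;0 0 0 10.3;0 0 0 0", "hand": -1}}

```text
clock: 2.1
tcp_pos: [0.5008, 0.2997, 0.2609]
orientation: [2.316, 2.122, -0.001]
contact_force: [0.0, 0.1, -0.2]
grip_width: 0.0854
gripper_force: 0.0
```

Request:
{"api": "arm_command", "payload": {"plan": "-0.0515 0.0107 0 0;-0.0515 0.0107 0 0;-0.0515 0.0107 0 0;-0.0515 0.0107 0 0;-0.0515 0.0107 0 0;-0.0515 0.0107 0 0;-0.0515 0.0107 0 0;-0.0515 0.0107 0 0;-0.0515 0.0107 0 0;-0.0515 0.0107 0 0;-0.0515 0.0107 0 0;0 0 0.03 0;0 0 0.03 0;0 0 0 0"}}

```text
clock: 3.85
tcp_pos: [0.5663, -0.2741, 0.1989]
orientation: [-2.312, -2.12, 0.004]
contact_force: [-0.3, -0.6, -0.2]
grip_width: 0.0855
gripper_force: 0.0
```

```bash
python3 - <<'E'
from h import *
o=r.get_obs(); p,d=eyes.grab_frame('wrist'); print(o['tcp_pos'],o['joints'])
C=cam('wrist',o); P=cloud(C,d); Z=P[...,2]; print(C[2])
from scipy import ndimage
for nm,lo,hi in [('plat',.09,.11),('fence',.134,.146),('mould',.15,.165)]:
    m=((Z>lo)&(Z<hi)&(d>0)&(P[...,1]<0)).astype(np.uint8); n,l,s,c=cv2.connectedComponentsWithStats(m)
    k=1+np.argmax(s[1:,4]); q=P[l==k][:,:2]*1000; print(nm,len(q),cv2.minAreaRect(q.astype(np.float32)))
cv2.imwrite('pics/w1.png',p[:,:,::-1])
E
```

```text
[ 0.56625376 -0.27414901  0.1989149 ] [-0.057545    0.49954129  0.56594889  1.74168331 -0.3105467   0.99627088
  0.53890156]
[[ 0.99623494  0.08124242  0.03025898  0.5739038 ]
 [-0.08655871  0.95164823  0.29474267 -0.19842992]
 [-0.0048503  -0.29625212  0.95509746  0.32898729]
 [ 0.          0.          0.          1.        ]]
plat 88309 ((561.0360107421875, -225.81591796875), (182.60316467285156, 260.88238525390625), 85.15699768066406)Traceback (most recent call last):
  File "<stdin>", line 7, in <module>
    return _wrapfunc(a, 'argmax', axis=axis, out=out, **kwds)
    return bound(*args, **kwds)
ValueError: attempt to get argmax of an empty sequence
```

Request:
{"api": "arm_command", "payload": {"plan": "0 0 0.03 0;0 0 0.03 0;0 0 0.018 0;0 0 0 0;0.01 0 0 0;0.008 0 0 0;0.006 0 0 0;0.006 0 0 0;0.006 0 0 0;0.006 0 0 0;0.006 0 0 0;0.006 0 0 0;0.006 0 0 0;0.006 0 0 0;0.006 0 0 0;0 0 0 0"}}

```text
clock: 5.9
tcp_pos: [0.5745, -0.202, 0.1232]
orientation: [-2.317, -2.121, -0.001]
contact_force: [-0.5, -0.2, 1.0]
grip_width: 0.0853
gripper_force: 0.1
```

```bash
cat > chk.py <<'E'
from h import *
import sys
p,d=eyes.grab_frame('scene' if len(sys.argv)<2 else sys.argv[1]); n='scene' if len(sys.argv)<2 else sys.argv[1]
C=cam(n); P=cloud(C,d); Z=P[...,2]; hsv=cv2.cvtColor(p,cv2.COLOR_RGB2HSV)
o=r.get_obs(); print(o['tcp_pos'],o['contact_force'])
m=((Z>.148)&(Z<.163)&(np.hypot(P[...,0]-.57,P[...,1]+.17)<.12)).astype(np.uint8)
m&=((hsv[...,2]>90)|1).astype(np.uint8)
nn,l,s,c=cv2.connectedComponentsWithStats(m); k=1+np.argmax(s[1:,4]); q=P[l==k][:,:2]*1000
print('mould',len(q),cv2.minAreaRect(q.astype(np.float32)))
cv2.imwrite('pics/chk_%.2f.png'%o['clock'],p[:,:,::-1]); print(o['clock'])
E
python3 chk.py; python3 chk.py top
```

```text
[ 0.57434604 -0.20200574  0.12309854] [-0.34993842  0.96059856 -0.59105586]
mould 908 ((584.833984375, -165.2139892578125), (81.37401580810547, 122.93183135986328), 88.31336212158203)
5.95
[ 0.57427331 -0.20215082  0.12305946] [ 0.58655436  1.3233841  -0.49277973]
mould 436 ((583.842041015625, -149.982666015625), (51.10413360595703, 121.66301727294922), 79.92007446289062)
6.0
```

Request:
{"api": "arm_command", "payload": {"plan": "0.005 0 0 0;0.005 0 0 0;0.005 0 0 0;0.005 0 0 0;0.003 0 0 0;0 0 0 0"}}

```text
clock: 6.75
tcp_pos: [0.5765, -0.1795, 0.1233]
orientation: [-2.317, -2.12, -0.001]
contact_force: [0.1, 0.1, 0.7]
grip_width: 0.0856
gripper_force: 0.0
```

```bash
python3 chk.py
```

```text
[ 0.57651775 -0.17960337  0.12335435] [ 0.36047364 -0.03240073 -1.14019732]
mould 904 ((586.21728515625, -143.0670928955078), (80.91567993164062, 123.08214569091797), 88.67549133300781)
6.8
```

```bash
python3 - <<'E'
import cv2
p=cv2.imread('pics/chk_6.80.png'); cv2.imwrite('pics/v1.png',cv2.resize(p[160:310,170:340],None,fx=3.5,fy=3.5,interpolation=2))
E
```

```text
(no output)
```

View pics/v1.png

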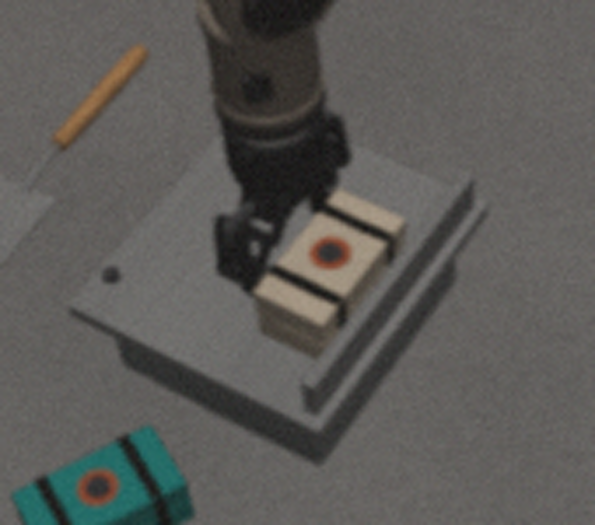

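The mould is now parallel to the fence with a gap of a few mm left. I'll keep going gently and watch the force.

Request:
{"api": "arm_command", "payload": {"plan": "0.002 0 0 0;0.002 0 0 0;0.002 0 0 0;0 0 0 0"}}

```text
clock: 7.3
tcp_pos: [0.5769, -0.1745, 0.1234]
orientation: [2.318, 2.12, 0.0]
contact_force: [-0.8, -2.3, 1.0]
grip_width: 0.0853
gripper_force: 1.3
```

```bash
sed -i 's/|1).astype/).astype/; s/>90)/>95)\&(hsv[...,1]>30)/; s/((hsv/(((hsv/' chk.py; sed -i 's/^m&=.*/m\&=((hsv[...,2]>70)\&(hsv[...,1]>25)).astype(np.uint8); m=cv2.morphologyEx(m,cv2.MORPH_CLOSE,np.ones((9,9)))/' chk.py; python3 chk.py
```

```text
[ 0.57683646 -0.17448596  0.12341038] [ 0.28127299 -2.68101487 -0.11750797]
mould 866 ((906.736328125, 41.79133605957031), (856.9220581054688, 113.79425811767578), 28.587265014648438)
7.35
```

Request:
{"api": "arm_command", "payload": {"plan": "0.002 0 0 0;0.001 0 0 0;0.001 0 0 0;0 0 0 0"}}

```text
clock: 7.85
tcp_pos: [0.577, -0.174, 0.1237]
orientation: [2.316, 2.116, -0.004]
contact_force: [-0.4, -12.3, 0.0]
grip_width: 0.0854
gripper_force: 5.5
```

```bash
sed -i 's/^nn,l/m\&=(Z>.14)\&(Z<.17)\nnn,l/; s/m&=(Z>.14)&(Z<.17)/m\&=((Z>.148)\&(Z<.165)).astype(np.uint8)/' chk.py; python3 chk.py
```

```text
[ 0.57693169 -0.1740393   0.12371416] [ -0.67095561 -10.53432653  -1.04300028]
mould 865 ((586.1968994140625, -132.30499267578125), (68.10388946533203, 121.67462921142578), 85.10768127441406)
7.9
```

The mould has stalled against the fence at about 12 N. It is parallel, its centre is at y≈67 mm in the table's frame, and x≈+18 mm. Next I'll retreat, rise, turn and move to behind the lever.

Request:
{"api": "arm_command", "payload": {"plan": "-0.02 0 0 0;-0.02 0 0 0;-0.02 0 0 0;0 0 -0.045 0;0 0 -0.045 0;0 0 -0.045 0;0 0 0 10.3;0 0 0 10.3;0 0 0 10.3;0 0 0 10.3;0 0 0 10.3;0 0 0 10.3;0 0 0 10.3;0 0 0 0", "hand": 1}}

```text
clock: 9.65
tcp_pos: [0.5716, -0.2308, 0.2581]
orientation: [3.122, 0.351, -0.001]
contact_force: [-0.0, -0.1, -0.6]
grip_width: 0.0003
gripper_force: 0.0
```

Request:
{"api": "arm_command", "payload": {"plan": "0 -0.0505 0 0;0 -0.0505 0 0;0 -0.0505 0 0;0 -0.0505 0 0;0 -0.0505 0 0;0 -0.0505 0 0;0 -0.0505 0 0;0 -0.0505 0 0;0 0 0 0;0 0 0 0"}}

```text
clock: 10.9
tcp_pos: [0.4827, 0.1629, 0.2584]
orientation: [3.122, 0.353, 0.0]
contact_force: [-0.4, -0.6, 0.1]
grip_width: -0.0001
gripper_force: 0.0
```

```bash
python3 chk.py; python3 - <<'E'
from h import *
o=r.get_obs(); p,d=eyes.grab_frame('wrist'); C=cam('wrist',o); P=cloud(C,d); Z=P[...,2]
print(o['tcp_pos'],R.from_rotvec(o['orientation']).as_matrix()[:2,0],o['grip_width'],o['joints'])
hsv=cv2.cvtColor(p,cv2.COLOR_RGB2HSV); near=np.hypot(P[...,0]-.547,P[...,1]-.175)<.13
for nm,m in [('box',near&(Z>.1)&(Z<.12)),('paddle',near&(Z>.155)&(Z<.175)&(hsv[...,2]<80))]:
    q=P[m][:,:2]*1000
    if len(q)>5: print(nm,len(q),cv2.minAreaRect(q.astype(np.float32)),np.median(Z[m]))
cv2.imwrite('pics/w2.png',p[:,:,::-1])
E
```

```text
[0.48280378 0.16225747 0.2584686 ] [-0.18859432  0.2431991  -0.71207709]
mould 854 ((587.0263671875, -131.46751403808594), (66.68624877929688, 122.4457778930664), 86.79320526123047)
10.95
[0.48280378 0.16225747 0.2584686 ] [0.97527234 0.22100633] -0.0002637147772210182 [-1.26960495  0.278958    0.99892371  1.97582118 -0.27357287  1.0286128
 -1.49298073]
box 41168 ((542.4395751953125, 173.9170379638672), (184.8082733154297, 131.00848388671875), 12.731691360473633) 0.1118611713749667
paddle 936 ((522.2868041992188, 169.14981079101562), (10.782675743103027, 31.598499298095703), 12.633962631225586) 0.16479139650150632
```

View pics/w2.png

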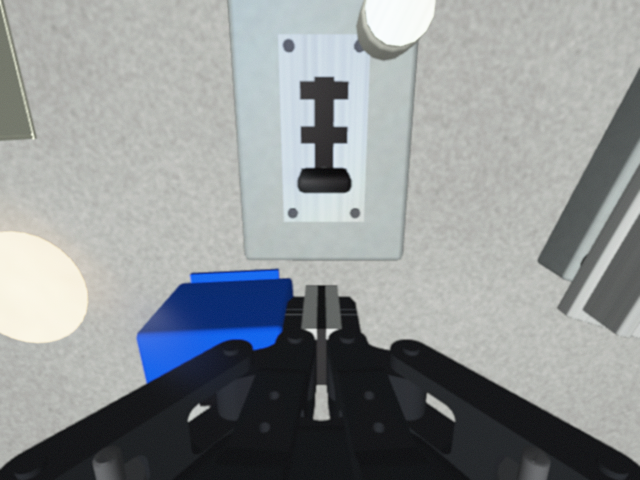

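The wrist view shows the lever paddle at (325,180), in the off position, with the slot running straight up in the picture along tool x. The can at (397,20) is clear of the push path. The paddle is 40 mm ahead of the TCP. Next I'll go down and push.

Request:
{"api": "arm_command", "payload": {"plan": "0 0.002 0.04 0;0 0 0.04 0;0 0 0.034 0;0 0 0 0;0.008 0 0 0;0.008 0 0 0;0.006 0 0 0;0.006 0 0 0;0.006 0 0 0;0.006 0 0 0;0.006 0 0 0;0.006 0 0 0;0.006 0 0 0;0.006 0 0 0;0.006 0 0 0;0.006 0 0 0;0 0 0 0"}}

```text
clock: 13.12
tcp_pos: [0.5579, 0.1788, 0.1445]
orientation: [3.122, 0.35, 0.002]
contact_force: [-0.8, -0.4, 0.6]
grip_width: 0.0001
gripper_force: 0.0
```

Request:
{"api": "arm_command", "payload": {"plan": "0.002 0 0 0;0.002 0 0 0;0.002 0 0 0;0.001 0 0 0;0 0 0 0"}}

```text
clock: 13.75
tcp_pos: [0.5604, 0.1793, 0.1436]
orientation: [-3.122, -0.349, 0.012]
contact_force: [-12.0, -3.3, 8.7]
grip_width: -0.0004
gripper_force: 6.1
```

The lever has stalled at its hard stop, where predicted, at about 12 N. I'll back off, rise and check.

Request:
{"api": "arm_command", "payload": {"plan": "-0.01 0 0 0;-0.02 0 0 0;-0.02 0 0 0;-0.01 0 -0.04 0;0 0 -0.05 0;0 0 -0.03 0;0 0 0 0;0 0 0 0"}}

```text
clock: 14.75
tcp_pos: [0.5048, 0.1671, 0.2637]
orientation: [-3.122, -0.35, 0.001]
contact_force: [0.3, -0.2, -0.6]
grip_width: -0.0001
gripper_force: 0.0
```

```bash
python3 chk.py; python3 - <<'E'
from h import *
o=r.get_obs(); p,d=eyes.grab_frame('wrist'); C=cam('wrist',o); P=cloud(C,d); Z=P[...,2]
print(o['tcp_pos'],o['contact_force'])
hsv=cv2.cvtColor(p,cv2.COLOR_RGB2HSV); near=np.hypot(P[...,0]-.577,P[...,1]-.18)<.06
m=near&(Z>.155)&(Z<.175)&(hsv[...,2]<80); q=P[m][:,:2]*1000; c=cv2.minAreaRect(q.astype(np.float32)); print(c, 'travel',(np.array(c[0])-[522.3,169.15])@[.975,.2227])
cv2.imwrite('pics/w3.png',p[:,:,::-1])
E
```

```text
[0.5046041  0.16691906 0.26331895] [ 0.0146184  -0.2452088   0.97993404]
mould 864 ((587.3929443359375, -130.6806182861328), (66.71652221679688, 120.79264831542969), 84.90384674072266)
14.8
[0.5046041  0.16691906 0.26331895] [ 0.0146184  -0.2452088   0.97993404]
((577.307373046875, 182.0147705078125), (11.602113723754883, 32.04091262817383), 12.760275840759277) travel 56.497173112793014
```

View pics/w3.png

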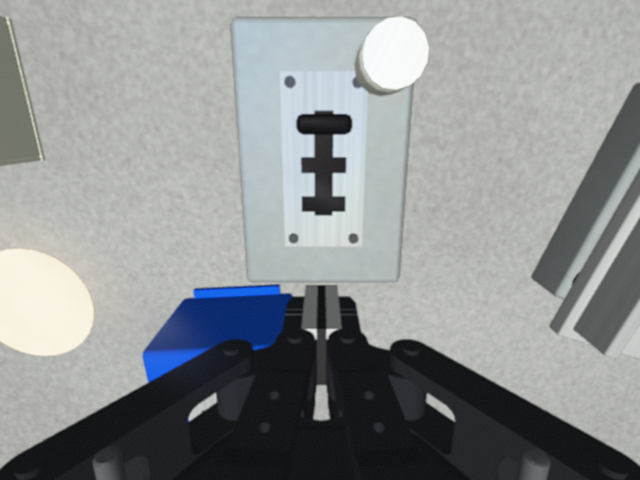

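The lever is at the far notch (box x≈+31 mm, at its stop), and the mould is still flush and parallel. The can hasn't moved and the arm is clear of everything.

```bash
python3 -c "
from bench import ticket; print(ticket.hand_in())"
```

```text
the job is handed in; nothing more can be done
None
```

I pushed the mould flush and parallel against the fence, then pushed the lever to its second stop (fast), and handed the job in at about 15 s; no verdict came back.

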